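# Crack open a wax mould with a parting wedge and hold it

## Task

The two-part aluminium wax mould is clamped to the bench, closed. Pick up the wooden parting wedge and ease its thin end along the base's front ledge into the notch under the front of the mould's upper half, until the whole front edge of the upper half stands about 3 mm clear of the base; opened much wider, the wax inside would tear. Finish holding: keep the wedge gripped right there with the upper half's front resting on it and the robot itself not touching the upper half, and leave the other things on the bench where they are.

Things in the scene. Friction and masses are not known exactly. Their poses are not given: they have to be found in the camera images.
- wedge_heel (a point): Centre of the heel block of the loose beech parting wedge (120 mm long, 26 wide, 50 g), lying flat on the bench. Heel: 45 mm long (x), 26 wide (y), 30 high; grip it across the 26 mm. This point is 15 mm above the wedge's flat underside. x from heel to tip, y across, z up.
- wedge_tip (a point): Thin end of the wedge: middle of its end face, 26 mm wide and 2.5 mm thick, 97.5 mm ahead (x) of wedge_heel, 1.25 mm above the underside. The blade is 75 mm long; its top slopes from 17.5 mm thick at the heel straight down to 2.5 mm here (1 in 5); its underside is flat and level with the heel's. Axes as wedge_heel.
- mould_base: Mould's lower half, the base: aluminium plate 20 mm thick, fixed to the bench by two steel clamps (40 mm high) at its rear end. Origin on the bench under the upper half's centre; x from front to rear: plate x -125 to +85, y -60 to +60 mm. The upper half covers x -55 to +55; ahead of it is the bare 70 mm front ledge. The wedge goes in along +x.
- notch_mouth (a point): Fixed point on the base's top face (20 mm above the bench), mid notch mouth: 55 mm ahead (-x) of the base's origin; axes as mould_base. The notch is a recess under the upper half, 40 mm wide (y), 7 high, 60 deep (+x), open in front: a wedge lying on the base starts to lift with its tip 22.5 mm past this point; then the front edge rises 1 mm per 5 mm.
- mould_top: Mould's upper half: aluminium block 110 (x) x 100 (y) x 30 mm, about 0.85 kg, brass filler bush 4 mm high on top. Loose: it rests on the base by its weight; two dowel pins of the base, 12 mm high, keep it from sliding. Lifted at the front it tips about its rear lower edge. Origin: centre of its underside; axes as mould_base when closed.
- lip_left (a point): Front lower corner of the upper half on its +y side, (-55, +50, 0) mm in mould_top. In mould_base it stands at z = 20 mm when closed; what it stands above that is the opening.
- lip_right (a point): Front lower corner of the upper half on its -y side, (-55, -50, 0) mm in mould_top; as lip_left.
- ring_clamp: Bystander: wooden hand clamp for rings, 150 mm long with its small dark wedge, 36 mm wide, 24 mm high. Not the parting wedge. Origin under its middle.
- bench_block: Bystander: square steel bench block 64 x 64 x 19 mm. Origin under its centre.
- bangle: Bystander: brass bangle lying flat, 68 mm outside, 10 mm high. Origin at its centre, at the bottom.
- hammer: Bystander: small hammer with wooden handle, lying, 205 mm long. Origin near mid length, at the bottom.
- scratch_brush: Bystander: oval wooden wire brush, 134 x 48 x 29 mm, bristles up. Origin under its centre.
- burnisher: Bystander: thin steel burnisher with a bulb-shaped reddish handle, 165 mm long. Origin near mid length, at the bottom.
- wax_tin: Bystander: round steel tin, 66 mm wide, 33 mm high. Origin under its centre.
Not all that is in view belongs to the job. Leave any red or turquoise look-alike of the part that bears wedge_heel alone.

How it is judged (in metres and radians):
On the way, in this order (a step that is already met when the one before it is completed fails the run):
1. the wedge is picked up in the fingers, well off the bench (height (world z) of wedge_heel above 0.03 m and contact force between the fingers and wedge above 2 N and x of wedge_tip in the frame of notch_mouth below 0 m), for 0.1 s.
2. the wedge's thin end is in the notch, over the base (x of wedge_tip in the frame of notch_mouth above 0.012 m and y of wedge_tip in the frame of notch_mouth between -0.018 and 0.018 m and z of wedge_tip in the frame of notch_mouth below 0.008 m), for 0.1 s.
At the end, for the whole second after the job is handed in: Both front lower corners of the upper half stand 1.2 to 5 mm above the base's top face and at rest; the wedge's thin end is in the notch and carries the upper half (more than 1 N between them); the fingers still grip the wedge (more than 2 N); the robot itself does not touch the upper half (z of lip_left in the frame of mould_base between 0.0212 and 0.025 m and z of lip_right in the frame of mould_base between 0.0212 and 0.025 m and contact force between wedge and mould_top above 1 N and contact force between the fingers and wedge above 2 N and contact force between each of the arm, the fingers and mould_top below 0.3 N and x of wedge_tip in the frame of notch_mouth above 0.012 m and linear speed of mould_top below 0.01 m/s); the arm keeps its last pose, push and grip.
It fails at once if the mould's front edge is opened more than 7 mm: the wax tears (z of any of lip_left, lip_right in the frame of mould_base above 0.027 m).
It fails at once if a bystander is moved more than 20 mm (distance of any of ring_clamp, bench_block, bangle, hammer, scratch_brush, burnisher, wax_tin from where it was at the start of the episode above 0.02 m).
It also fails if it takes over 40 s, if anything falls off the work surface, if the arm or the gripper's body presses on something with over 40 N, if the wrist force passes 120 N, or if a joint passes its speed limit or range.

## Robot

A 6-joint arm with a two-finger parallel gripper is mounted at the origin on the work surface. World frame = base frame: x ahead of the robot, y to its left, z up, the work surface at z = 0. Lengths are in m, angles in degrees, forces in N, time in s.
With the tool pointing down it reaches from about 0.4 to 0.825 m from the base axis. Payload 7 kg.
Tool frame: the origin (TCP) lies midway between the tips of the shut fingers; the grasp point (between the pads) lies 19 mm behind it; z points along the fingers, y is the direction in which the jaws open and shut (so a half turn about z gives the same grasp; the last joint's range is limited). The gripper opens to 88 mm and grips with 3 to 60 N. Pads are 19 mm wide; open, the fingers measure 130 mm over their backs; the gripper's body (78 mm by 193 mm) begins 47 mm behind the grasp point.
Start: joints at [16.507, 20.546, 0.682, 0, -70.136, -16.507], TCP at [0.675, -0, 0.227] pointing down, gripper open.
Joint ranges: [-176.03, 176.03], [-82.01, 121.73], [-58.28, 71.71], [-173.87, 95.51], [-174.79, -0.11], [-173.66, 173.66]. Speed limits (degrees/s): [136.94, 136.94, 172.46, 180, 180, 180].

## Interface

Orientations are given as [roll, pitch, yaw] about the fixed x, y, z axes, in that order (R = Rz(yaw) Ry(pitch) Rx(roll)).
In Python, from plant import get_state, capture, get_calibration, close_job, boxes_of, cut_out gives the robot as it stands.
- The arm moves only by the tool apply_moves, never from a script. Its argument "commands" is a list of rows, each an object with "grip": the closure, from 0 (fully open) to 1 (shut); "slide": the shift along the tool's x, y, z in m, a list of three; "roll": the turn about the tool's z in degrees. In form: [{"grip": grip, "slide": [x, y, z], "roll": roll}, ...]. A call has 1 to 5 rows; each row is the pose to reach, as a shift and turn from the pose commanded when the call began, along the tool's axes at that moment; what a row does not reach only later rows make up. A row lasts 1/8 s, in which the tool goes at most 62.5 mm and 10.7 degrees, less where a joint would pass 70% of its speed; a pose out of reach is approached as far as the arm can. A call with a gripper value outside its range is refused whole. The fingers move at their own pace and stop on an object; "grip_force" is the grip in N (left out, the last holds). Time passes only in rows, so rows that repeat a pose let the fingers close. It gives the time, the measured TCP pose, the force and the opening at its end, in the units of the state.
- get_state(): the state, without advancing time (a new reading comes with each control period).
- capture(name): name is "scene" or "side" or "wrist"; returns (picture, depth): 480x640x3 uint8, red, green, blue; 480x640 float32, m along the optical axis (not along the pixel's ray), 0 where there is no reading.
- get_calibration(name): a dict with "mtx" (3x3 intrinsics, pixels), "distortion" ([k1, k2, p1, p2, k3] as OpenCV has them; the pictures are not rectified), "R" (3x3) and "t" (3): a world point X has camera coordinates R X + t. Camera axes: x right, y down, z forward; pixel columns grow to the right and rows downward; lengths in m; the calibration is good to about 2 mm. A picture is of the moment at which its call begins: read the wrist's pose just before it. get_calibration takes no time and is no camera call; for the wrist camera it gives the pose at the moment of the call.
- close_job(): hands the job in, once; it reports no verdict.
Trained networks look in the newest picture that a camera, given by its name, has taken for a name from the list of things; names that differ only in an ending like _2 or _b are one class to them, and where a whole thing is asked for, a point or a joint stands for the part that bears it (a point fixed in the world has none). Each returns a list of dicts, best first, with "score" (0 to 1); they miss things now and then, are a little off and sometimes report something else, mostly with a low value. They report only what shows in the picture. A call takes as long as a camera call. They do not tell look-alikes from the thing itself.
- boxes_of(name, camera): "position" ([x, y, z] in m, in the coordinates of the camera as it stood for that picture, good to about 4 mm: the middle of the surface that is visible of it).
- cut_out(name, camera): "mask" (480x640 bool, what is visible of it).
The state is a dict: "time_s": time; "joints": joint angles; "qd": joint speeds; "joint_torque": joint torques, N m; "tcp_pos": TCP position; "eef_rot": TCP orientation; "contact_force": force on the tool from outside, world axes, zero at the start; "moment": the same for the moment, N m; "gripper_width": finger opening in m.
Only numpy, scipy, OpenCV 4.12 (cv2) and the standard library are available. Lean on these libraries where they do the work, as an engineer would, in place of code of your own. Each camera call takes 0.05 s, during which the arm holds its last target.

## Working session

There is one attempt and no reset: what is moved stays moved. The work goes in short steps, Python scripts to look and compute and a tool call to move; the robot and the scene stay as the last step left them, time stands still between calls to the robot, and variables do not carry over. Pictures are saved under pics/ and viewed, and the job is handed in when it is done.

Besides the shell and the picture viewer there is one more tool, called after "Emit:" as name(argument=value, ...), one argument or row to a line, values as JSON. apply_moves: Moves the arm, as the interface text tells. Its arguments: {"type":"object","properties":{"commands":{"type":"array"},"grip_force":{"type":"number"}},"required":["commands"]}

```bash
mkdir -p pics; ls; python3 - <<'E'
from plant import *
import cv2
s=get_state();print(s)
for n in("scene","side","wrist"):
    c=get_calibration(n);p,d=capture(n);cv2.imwrite(f"pics/{n}0.png",p[:,:,::-1])
    print(n,c['mtx'].tolist(),c['distortion'],c['R'].tolist(),c['t'])
E
```

```text
pics
{'time_s': 0.0, 'joints': array([ 1.65045600e+01,  2.05925400e+01,  6.34222469e-01, -2.00591683e-02,
       -7.01347203e+01, -1.65056184e+01]), 'qd': array([-0.02889124, -0.01414709,  0.03539402, -0.01472702,  0.00864348,
        0.04031125]), 'joint_torque': array([-8.00930356e-04, -5.82726967e+01,  2.93058443e+01,  6.99745238e+00,
        6.93249181e-03, -2.06530804e-04]), 'tcp_pos': array([ 6.74521483e-01, -5.17198541e-05,  2.25613806e-01]), 'eef_rot': array([ 1.79905438e+02, -8.35573366e-03, -9.00078831e+01]), 'contact_force': array([ 0.12676682,  0.25828906, -0.8453977 ]), 'moment': array([-0.05538416, -0.05986406,  0.03335402]), 'gripper_width': 0.08757531728267244}
scene [[526.4961523280818, 0.0, 318.64856271776006], [0.0, 526.4961523280818, 244.96191219140024], [0.0, 0.0, 1.0]] [0.03500875 0.         0.         0.         0.        ] [[-0.6642898862508273, 0.7474732513737405, 0.0016387512416328172], [0.45216183124708126, 0.4035863496175303, -0.7954041342397475], [-0.5952046920078409, -0.5276379410951846, -0.606077204429176]] [ 0.38298638 -0.19900763  1.50036006]
side [[493.3570866609247, 0.0, 315.19213185259724], [0.0, 493.3570866609247, 243.22469054650088], [0.0, 0.0, 1.0]] [-0.10068619  0.          0.          0.          0.        ] [[0.885900232940367, -0.46386647057941727, -0.002945292582782768], [-0.2829367069715663, -0.5353041532214627, -0.795861975088607], [0.3675970581007003, 0.705887640503818, -0.6054709256931032]] [-0.49673701  0.18054644  1.12020244]
wrist [[392.84245865143885, 0.0, 323.6242378199213], [0.0, 392.84245865143885, 237.41614414780545], [0.0, 0.0, 1.0]] [-0.00435203  0.          0.          0.          0.        ] [[-0.9999991189112918, 0.0007999823958726257, 0.001059341685208523], [0.0010418609213737908, 0.9674992307799269, 0.2528718113314934], [-0.0008226192680947521, 0.25287269221569997, -0.9674992117976755]] [ 0.67345543 -0.03154172  0.38828216]
```

View pics/scene0.png

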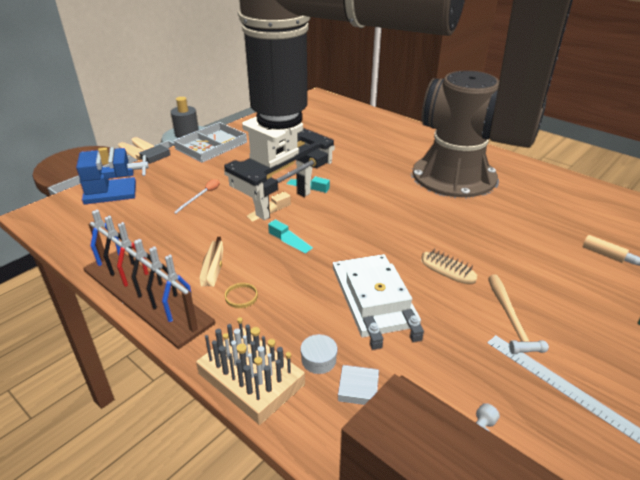

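View pics/side0.png

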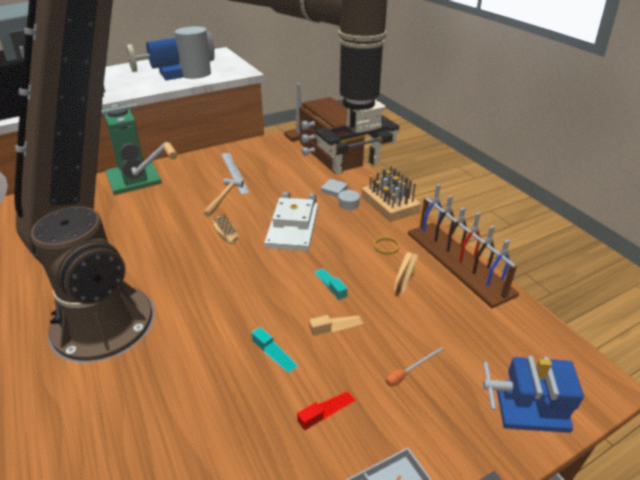

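View pics/wrist0.png

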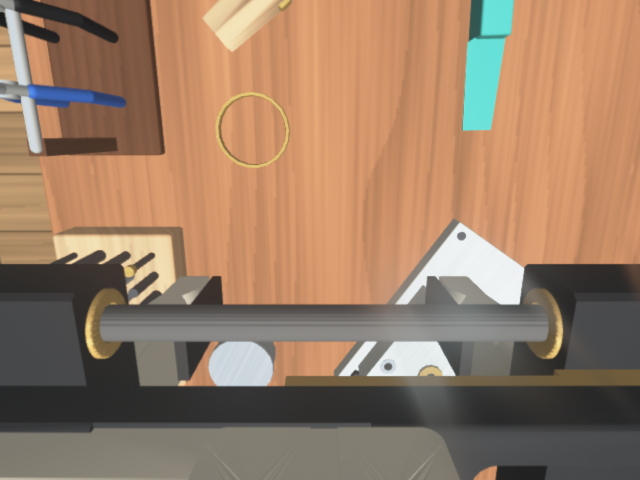

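The beech wedge is in the side view at (335,325). The look-alikes are turquoise at (332,283) and (273,350), and red at (326,408). Only the first is wood-coloured. The mould is at (292,222), with its clamps at the far end and its ledge toward the near end.

```bash
cat > h.py <<'E'
import numpy as np,cv2
from plant import *
def toworld(c,p): return c['R'].T@(np.asarray(p)-c['t'])
def cloud(c,d,mask):
    v,u=np.nonzero(mask&(d>0))
    n=cv2.undistortPoints(np.stack([u,v],1).astype(np.float32).reshape(-1,1,2),c['mtx'],c['distortion']).reshape(-1,2)
    z=d[v,u]; P=np.c_[n[:,0]*z,n[:,1]*z,z]
    return (P-c['t'])@c['R'], np.c_[u,v]
def proj(c,X):
    r,_=cv2.Rodrigues(c['R']); return cv2.projectPoints(np.float64(X).reshape(-1,1,3),r,c['t'],c['mtx'],c['distortion'])[0].reshape(-1,2)
E
python3 - <<'E'
from h import *
np.set_printoptions(precision=4,suppress=True)
for cam in("side","scene"):
    p,d=capture(cam);c=get_calibration(cam)
    np.savez(f"{cam}0.npz",p=p,d=d)
    for n in("wedge_heel","mould_base","mould_top","ring_clamp","bench_block","bangle","hammer","scratch_brush","burnisher","wax_tin"):
        r=boxes_of(n,cam); print(cam,n)
        for b in r[:5]:
            print("   %.2f"%b['score'],toworld(c,b['position']),proj(c,toworld(c,b['position']))[0].round())
p=np.load("side0.npz")['p']
cv2.imwrite("pics/side_crop.png",cv2.resize(p[200:440,220:460,::-1],None,fx=2.5,fy=2.5,interpolation=cv2.INTER_CUBIC))
print(get_state()['time_s'])
E
```

```text
side wedge_heel
   0.84 [ 0.3348 -0.4526  0.0173] [320. 411.]
   0.78 [ 0.4603 -0.2648  0.0149] [330. 324.]
   0.70 [ 0.3175 -0.2636  0.011 ] [271. 348.]
   0.65 [0.5228 0.0697 0.017 ] [291. 237.]
   0.61 [ 0.5294 -0.1649  0.0156] [335. 287.]
side mould_base
   0.86 [0.5287 0.0735 0.018 ] [292. 235.]
   0.71 [ 0.5076 -0.4546  0.02  ] [397. 376.]
   0.46 [0.4246 0.3673 0.0208] [221. 194.]
   0.27 [0.5592 0.13   0.0512] [293. 212.]
side mould_top
   0.97 [0.5594 0.128  0.0512] [294. 212.]
side ring_clamp
   0.72 [ 0.7074 -0.2081  0.0278] [407. 271.]
side bench_block
   0.83 [0.7514 0.2405 0.0184] [333. 188.]
side bangle
   0.56 [ 0.739  -0.0739  0.0073] [386. 245.]
side hammer
   0.75 [0.4261 0.3657 0.0188] [222. 195.]
side scratch_brush
   0.61 [0.3762 0.1911 0.0117] [226. 230.]
side burnisher
   0.66 [ 0.5092 -0.4528  0.0181] [397. 375.]
   0.55 [ 0.7086 -0.2091  0.024 ] [407. 273.]
side wax_tin
   0.86 [0.7507 0.1429 0.0341] [349. 198.]
   0.25 [0.5238 0.073  0.0171] [291. 236.]
scene wedge_heel
   0.95 [ 0.5375 -0.1365  0.0098] [287. 237.]
   0.81 [ 0.457  -0.2451  0.0165] [278. 204.]
   0.52 [ 0.3212 -0.2346  0.0204] [317. 184.]
scene mould_base
   0.97 [0.5991 0.1893 0.0221] [383. 312.]
scene mould_top
   0.59 [0.5813 0.1603 0.0458] [378. 292.]
   0.56 [0.6012 0.1907 0.0202] [383. 313.]
   0.43 [ 0.7263 -0.1798  0.0218] [211. 263.]
   0.19 [0.7669 0.2591 0.0145] [358. 386.]
scene ring_clamp
   0.85 [ 0.7243 -0.1777  0.0223] [213. 263.]
scene bench_block
   0.74 [0.7676 0.2578 0.0157] [357. 386.]
scene bangle
   0.51 [ 0.7454 -0.0701  0.0031] [239. 297.]
scene hammer
   0.62 [0.4597 0.3949 0.0169] [514. 326.]
scene scratch_brush
   0.73 [0.3893 0.2095 0.0123] [448. 269.]
scene burnisher
   0.51 [ 0.5206 -0.4384  0.0132] [210. 189.]
scene wax_tin
   0.68 [0.7665 0.17   0.0311] [319. 353.]
1.25
```

View pics/side_crop.png

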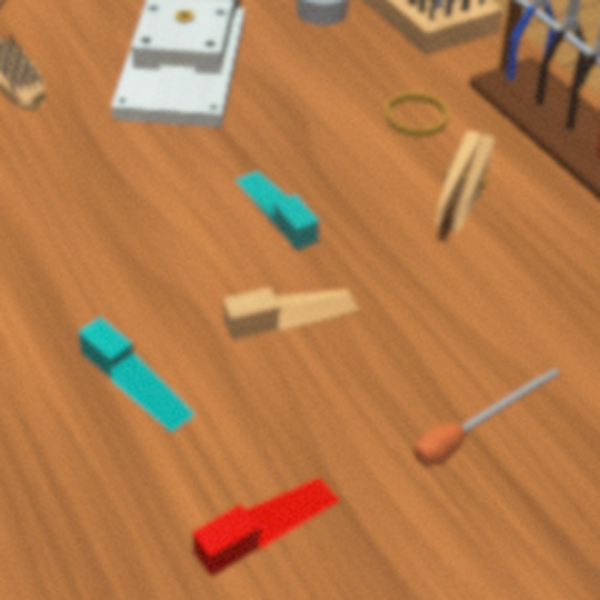

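The enlarged crop shows the beech wedge at (285,310), heel on the left and tip on the right. The turquoise and red pieces are separate objects. Next I take exact poses from the depth data.

```bash
python3 - <<'E'
from h import *
np.set_printoptions(precision=4,suppress=True)
for cam in("side","scene"):
    z=np.load(f"{cam}0.npz");p,d=z['p'],z['d'];c=get_calibration(cam)
    P,uv=cloud(c,d,np.ones(d.shape,bool))
    t=(abs(P[:,0]-.55)<.3)&(abs(P[:,1])<.35)
    print(cam,"bench z pct",np.percentile(P[t,2],[5,25,50,75]))
    # wedge: near
    for b,(x,y,h) in dict(w=(.47,-.25,.1)).items():
        m=(np.hypot(P[:,0]-x,P[:,1]-y)<h)&(P[:,2]>.004)&(P[:,2]<.06)
        rgb=p[uv[:,1],uv[:,0]].astype(int)
        Q=P[m];C=rgb[m];k=(abs(C[:,0]-C[:,1])<60)&(C[:,0]>C[:,2]+15)&(C[:,0]>120)
        print(k.sum()); Q=Q[k]
        if len(Q)>20:
            r=cv2.minAreaRect((Q[:,:2]*1000).astype(np.float32));print("wedge",r, cv2.boxPoints(r).tolist())
            print("top",Q[Q[:,2]>.024].mean(0), np.percentile(Q[:,2],[5,50,95]))
    m=(np.hypot(P[:,0]-.57,P[:,1]-.14)<.18)
    Q=P[m&(P[:,2]>.045)&(P[:,2]<.053)]; r=cv2.minAreaRect((Q[:,:2]*1000).astype(np.float32));print("top",r,np.median(Q[:,2]))
    Q=P[m&(P[:,2]>.016)&(P[:,2]<.024)]; r=cv2.minAreaRect((Q[:,:2]*1000).astype(np.float32));print("base",r,np.median(Q[:,2]))
    cv2.imwrite(f"pics/{cam}_b.png",cv2.resize(p[150:270,230:390,::-1] if cam=="side" else p[180:350,230:430,::-1],None,fx=4 if cam=="side" else 3.5,fy=4 if cam=="side" else 3.5,interpolation=cv2.INTER_CUBIC))
E
```

```text
side bench z pct [-0.0024 -0.0004  0.0014  0.0238]
627
wedge ((479.8526306152344, -231.69168090820312), (100.73247528076172, 120.16339111328125), 81.88688659667969) [[413.26422119140625, -273.0746154785156], [532.2249145507812, -290.03302001953125], [546.4410400390625, -190.30874633789062], [427.4803466796875, -173.350341796875]]
top [ 0.4389 -0.2586  0.0292] [0.0049 0.0143 0.031 ]
top ((566.5491943359375, 145.76571655273438), (120.06588745117188, 100.49697875976562), 55.6708869934082) 0.049585277741074324
base ((567.716552734375, 151.85946655273438), (293.21270751953125, 223.34454345703125), 30.69928550720215) 0.019622478001161042
scene bench z pct [-0.0049 -0.0011  0.001   0.0505]
336
wedge ((481.0065612792969, -227.02392578125), (96.52635955810547, 122.000244140625), 81.73591613769531) [[413.70269775390625, -266.0180358886719], [534.4361572265625, -283.5538635253906], [548.3104248046875, -188.02981567382812], [427.57696533203125, -170.49398803710938]]
top [ 0.4433 -0.2508  0.0293] [0.005  0.0179 0.0314]
top ((567.3727416992188, 149.8702850341797), (115.73236083984375, 101.81591033935547), 55.823001861572266) 0.04963896074126945
base ((524.5345458984375, 174.77581787109375), (252.5974884033203, 220.36325073242188), 55.18821334838867) 0.019599262253221766
```

View pics/scene_b.png

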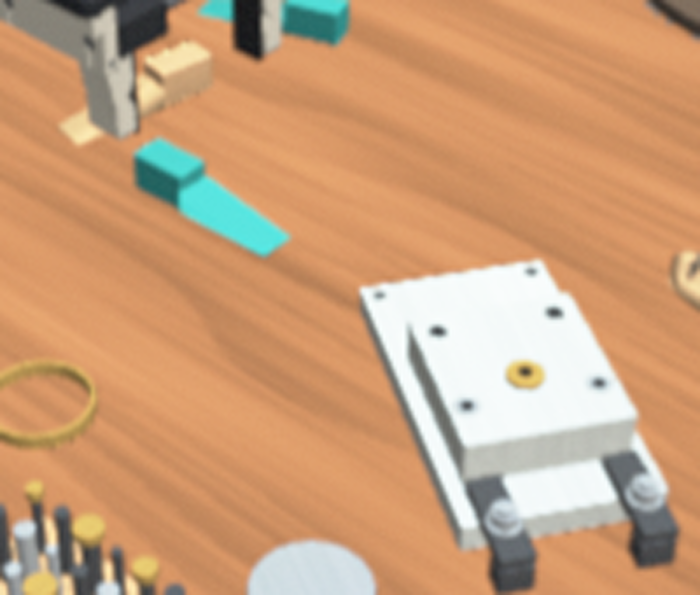

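```bash
python3 - <<'E'
from h import *
np.set_printoptions(precision=4,suppress=True)
for cam in("side",):
    z=np.load(f"{cam}0.npz");p,d=z['p'],z['d'];c=get_calibration(cam)
    P,uv=cloud(c,d,np.ones(d.shape,bool))
    hsv=cv2.cvtColor(p,cv2.COLOR_RGB2HSV)
    H=hsv[uv[:,1],uv[:,0]].astype(int)
    m=(uv[:,0]>305)&(uv[:,0]<368)&(uv[:,1]>305)&(uv[:,1]<342)
    w=m&(P[:,2]>.003)
    Q=P[w]; r=cv2.minAreaRect((Q[:,:2]*1000).astype(np.float32));print(r,len(Q))
    T=Q[Q[:,2]>.025];print(T.mean(0)); B=Q[(Q[:,2]<.022)];
    u,s,vt=np.linalg.svd(Q[:,:2]-Q[:,:2].mean(0));print(vt[0],np.degrees(np.arctan2(vt[0][1],vt[0][0])))
E
```

```text
((479.94561767578125, -260.135009765625), (104.76007080078125, 139.1574249267578), 62.21592330932617) 740
[ 0.4377 -0.2588  0.0294]
[-0.9848  0.1735] 170.00581873437403
```

Emit:
apply_moves(
  commands=[
    {"grip": 0,"slide": [0.06,0.045,0],"roll": -10},
    {"grip": 0,"slide": [0.11,0.085,0],"roll": -20},
    {"grip": 0,"slide": [0.16,0.125,0],"roll": -30},
    {"grip": 0,"slide": [0.21,0.165,0],"roll": -40},
    {"grip": 0,"slide": [0.25,0.195,0],"roll": -50},
  ],
)

```text
time_s: 1.88
tcp_pos: [0.4815, -0.2476, 0.227]
eef_rot: [-180.0, -0.0, -39.7]
contact_force: [0.5, -0.4, -1.1]
gripper_width: 0.0879
```

Emit:
apply_moves(
  commands=[
    {"grip": 0,"slide": [0,0,0],"roll": -10},
    {"grip": 0,"slide": [0,0,0],"roll": -20},
    {"grip": 0,"slide": [0,0,0],"roll": -30},
    {"grip": 0,"slide": [0,0,0],"roll": -30},
  ],
)

```text
time_s: 2.38
tcp_pos: [0.4828, -0.2464, 0.2267]
eef_rot: [180.0, -0.0, -10.1]
contact_force: [-0.6, -0.2, 0.5]
gripper_width: 0.0873
```

```bash
python3 - <<'E'
from h import *
s=get_state();print(s['tcp_pos'],s['eef_rot'],s['joints'])
c=get_calibration("wrist");p,d=capture("wrist")
np.savez("wrist1.npz",p=p,d=d,**{k:np.array(v) for k,v in c.items()})
cv2.imwrite("pics/wrist1.png",p[:,:,::-1])
E
```

```text
[ 0.4827788  -0.2463628   0.22669138] [ 1.79999892e+02 -1.27076605e-02 -1.00933724e+01] [-6.31032599e+00  8.01457712e+00 -1.61521538e+01  1.03760882e-03
 -6.58205962e+01  8.62165287e+01]
```

View pics/wrist1.png

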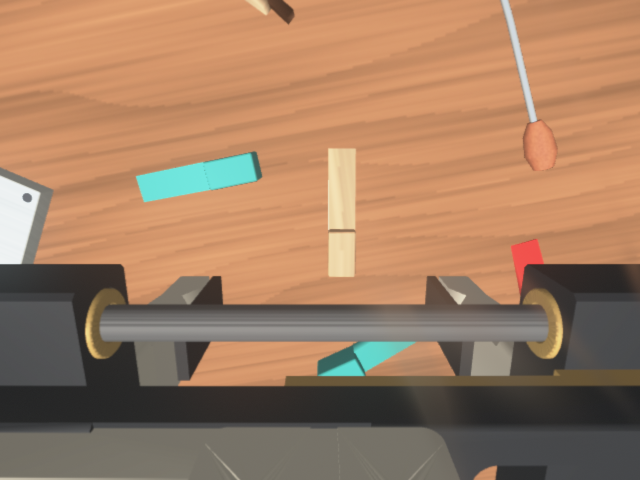

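The wedge stands upright in the wrist view: heel top at rows 232–276, tip at row 148, column ~342. It is nearly aligned with the tool.

```bash
python3 - <<'E'
from h import *
np.set_printoptions(precision=4,suppress=True)
z=np.load("wrist1.npz");p,d=z['p'],z['d'];c={k:z[k] for k in('mtx','distortion','R','t')}
m=np.zeros(d.shape,bool);m[140:290,315:370]=1
P,uv=cloud(c,d,m)
print("bench",np.median(P[P[:,2]<.003][:,2]))
bad=P[:,2]>.001
# colour seg
rgb=p[uv[:,1],uv[:,0]].astype(int)
k=rgb[:,2]>rgb[:,0]*0.55
print(k.sum(), np.median(rgb[P[:,2]>.02],0),np.median(rgb[P[:,2]<.001],0))
mm=np.zeros(d.shape,np.uint8);mm[uv[k,1],uv[k,0]]=1
mm=cv2.morphologyEx(mm,cv2.MORPH_OPEN,np.ones((3,3)))
n,l,st,_=cv2.connectedComponentsWithStats(mm);i=1+np.argmax(st[1:,4]);print(st)
W=mm>0
P,uv=cloud(c,d,W)
T=P[P[:,2]>.024];r=cv2.minAreaRect((T[:,:2]*1000).astype(np.float32));print("heel top",r,T.mean(0),np.median(T[:,2]))
B=P[P[:,2]<.020];r=cv2.minAreaRect((B[:,:2]*1000).astype(np.float32));print("blade",r,B.mean(0))
e=np.array([np.cos(np.radians(-10)),np.sin(np.radians(-10))])
for Q in(T,B):
    u=Q[:,:2]-Q[:,:2].mean(0); 
    s=Q[:,:2]@e; print(np.percentile(s,[1,99]))
Q=P
# axis: fit mid-line: binned along e the mean of across extents
n=np.array([-e[1],e[0]]);s=P[:,:2]@e;t=P[:,:2]@n
b=np.arange(s.min()+.004,s.max()-.004,.004)
mid=[];
for a in b:
    q=t[(s>=a)&(s<a+.004)]; mid.append((q.min()+q.max())/2)
f=np.polyfit(b+.002,mid,1);print("dang",np.degrees(f[0]),"width",[round(float(t[(s>=a)&(s<a+.004)].ptp() if hasattr(t,'ptp') else np.ptp(t[(s>=a)&(s<a+.004)])),4) for a in b])
print(f, s.min(), s.max())
s0,s1=s.min(),s.max()
for S in(s0,s1): print(S*e+np.polyval(f,S)*n)
E
```

```text
bench -0.0009207402812830734
3635 [238. 215. 169.] [211. 150. 108.]
[[     0      0    640    480 303572]
 [   327    148     29    129   3628]]
heel top ((438.3657531738281, -256.1320495605469), (25.718402862548828, 44.72352600097656), 79.99656677246094) [ 0.4392 -0.2559  0.0288] 0.028917604719914773
blade ((477.8943176269531, -263.2742919921875), (28.272842407226562, 113.9483871459961), 81.00743865966797) [ 0.4962 -0.2663  0.0085]
[0.4543 0.4981]
[0.4979 0.573 ]
dang 0.06936933727714395 width [0.0281, 0.0281, 0.0248, 0.0257, 0.0257, 0.0256, 0.0255, 0.0253, 0.0282, 0.0282, 0.0281, 0.0281, 0.028, 0.0279, 0.0278, 0.0278, 0.0277, 0.0276, 0.0276, 0.0275, 0.0273, 0.0274, 0.0263, 0.026, 0.0258, 0.0257, 0.0258, 0.0257]
[ 0.0012 -0.177 ] 0.45382108560228607 0.5731371750960234
[ 0.4163 -0.2526]
[ 0.5338 -0.2732]
```

Emit:
apply_moves(
  commands=[
    {"grip": 0,"slide": [-0.022,0.009,0.05],"roll": 0},
    {"grip": 0,"slide": [-0.042,0.0175,0.1],"roll": 0},
    {"grip": 0,"slide": [-0.042,0.0175,0.14],"roll": 0},
    {"grip": 0,"slide": [-0.042,0.0175,0.17],"roll": 0},
    {"grip": 0,"slide": [-0.042,0.0175,0.17],"roll": 0},
  ],
)

```text
time_s: 3.05
tcp_pos: [0.4368, -0.2559, 0.0548]
eef_rot: [-180.0, 0.3, -10.2]
contact_force: [0.8, 1.1, 0.7]
gripper_width: 0.0875
```

```bash
python3 - <<'E'
from h import *
s=get_state();print(s['tcp_pos'],s['eef_rot'],s['contact_force'])
p,d=capture("wrist");cv2.imwrite("pics/wrist2.png",p[:,:,::-1])
E
```

```text
[ 0.43680378 -0.25588556  0.0548064 ] [-179.99983763    0.26825273  -10.20428478] [0.78426458 1.13656385 0.72760223]
```

View pics/wrist2.png

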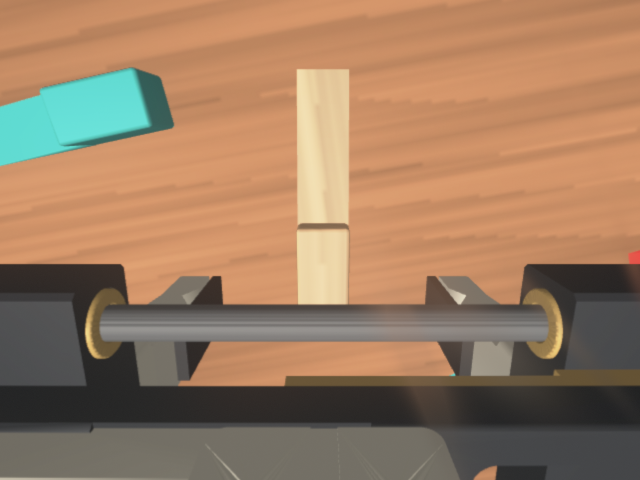

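Emit:
apply_moves(
  commands=[
    {"grip": 0,"slide": [0.001,0,0.03],"roll": 0},
    {"grip": 0,"slide": [0.001,0,0.05],"roll": 0},
    {"grip": 0,"slide": [0.001,0,0.05],"roll": 0},
    {"grip": 0.5,"slide": [0.001,0,0.05],"roll": 0},
    {"grip": 1,"slide": [0.001,0,0.05],"roll": 0},
  ],
  grip_force=35,
)

```text
time_s: 3.72
tcp_pos: [0.4404, -0.2566, 0.0079]
eef_rot: [180.0, -0.1, -10.0]
contact_force: [0.6, 0.3, 0.1]
gripper_width: 0.0731
```

Emit:
apply_moves(
  commands=[
    {"grip": 1,"slide": [0,0,0],"roll": 0},
    {"grip": 1,"slide": [0,0,0],"roll": 0},
    {"grip": 1,"slide": [0,0,0],"roll": 0},
    {"grip": 1,"slide": [0,0,0],"roll": 0},
  ],
)

```text
time_s: 4.22
tcp_pos: [0.4394, -0.2564, 0.0065]
eef_rot: [180.0, 0.0, -10.0]
contact_force: [-0.7, -0.2, 0.2]
gripper_width: 0.0333
```

Emit:
apply_moves(
  commands=[
    {"grip": 1,"slide": [0,0,0],"roll": 0},
    {"grip": 1,"slide": [0,0,0],"roll": 0},
    {"grip": 1,"slide": [0,0,0],"roll": 0},
  ],
)

```text
time_s: 4.6
tcp_pos: [0.4394, -0.2564, 0.0065]
eef_rot: [180.0, 0.0, -10.0]
contact_force: [-0.8, 0.2, 0.7]
gripper_width: 0.0259
```

Emit:
apply_moves(
  commands=[
    {"grip": 1,"slide": [0,0,-0.03],"roll": 0},
    {"grip": 1,"slide": [0,0,-0.06],"roll": 0},
    {"grip": 1,"slide": [0,0,-0.1],"roll": 0},
    {"grip": 1,"slide": [0,-0.03,-0.11],"roll": -8},
    {"grip": 1,"slide": [-0.005,-0.07,-0.11],"roll": -16},
  ],
)

```text
time_s: 5.22
tcp_pos: [0.4475, -0.1863, 0.1177]
eef_rot: [180.0, -0.1, 6.1]
contact_force: [-0.2, 0.8, -0.3]
gripper_width: 0.026
```

```bash
python3 - <<'E'
from h import *
s=get_state();print(s['tcp_pos'],s['eef_rot'],s['contact_force'],s['gripper_width'])
p,d=capture("wrist");cv2.imwrite("pics/wrist3.png",p[:,:,::-1])
E
```

```text
[ 0.44749791 -0.18632815  0.1176916 ] [ 1.79977872e+02 -1.44593913e-01  6.14486942e+00] [-0.19860125  0.80814459 -0.25218161] 0.02598159965367997
```

View pics/wrist3.png

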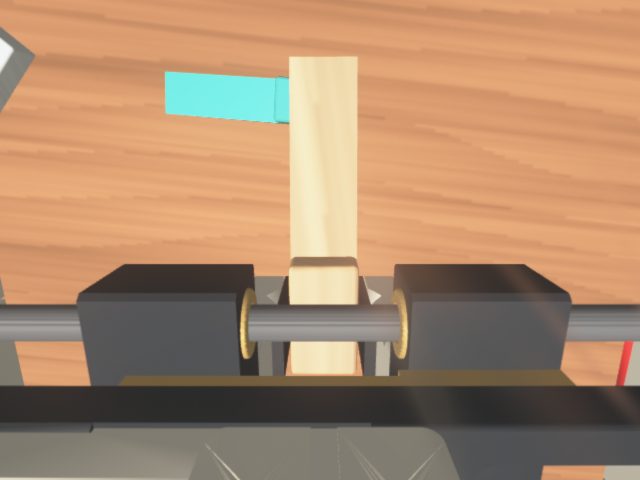

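Emit:
apply_moves(
  commands=[
    {"grip": 1,"slide": [0.005,-0.035,0],"roll": -10},
    {"grip": 1,"slide": [0.01,-0.07,0],"roll": -20},
    {"grip": 1,"slide": [0.015,-0.105,0],"roll": -30},
    {"grip": 1,"slide": [0.02,-0.14,0],"roll": -40},
    {"grip": 1,"slide": [0.023,-0.1645,0],"roll": -49.6},
  ],
)

```text
time_s: 5.9
tcp_pos: [0.4523, -0.0193, 0.1166]
eef_rot: [180.0, -0.0, 55.9]
contact_force: [-0.2, -0.7, -0.5]
gripper_width: 0.0257
```

Emit:
apply_moves(
  commands=[
    {"grip": 1,"slide": [0,0,0],"roll": 0},
    {"grip": 1,"slide": [0,0,0],"roll": 0},
  ],
)

```text
time_s: 6.15
tcp_pos: [0.4522, -0.0208, 0.1165]
eef_rot: [-180.0, 0.0, 55.5]
contact_force: [-0.1, -0.3, -1.1]
gripper_width: 0.0261
```

```bash
python3 - <<'E'
from h import *
s=get_state();print(s['tcp_pos'],s['eef_rot'],s['contact_force'],s['gripper_width'])
c=get_calibration("wrist");p,d=capture("wrist");cv2.imwrite("pics/wrist4.png",p[:,:,::-1])
np.savez("wrist4.npz",p=p,d=d,**{k:np.array(v) for k,v in c.items()})
E
```

```text
[ 0.4521706  -0.02076638  0.11646527] [-1.79986120e+02  1.68289090e-02  5.54894624e+01] [-0.09156062 -0.25957768 -1.11367489] 0.02605325127529022
```

View pics/wrist4.png

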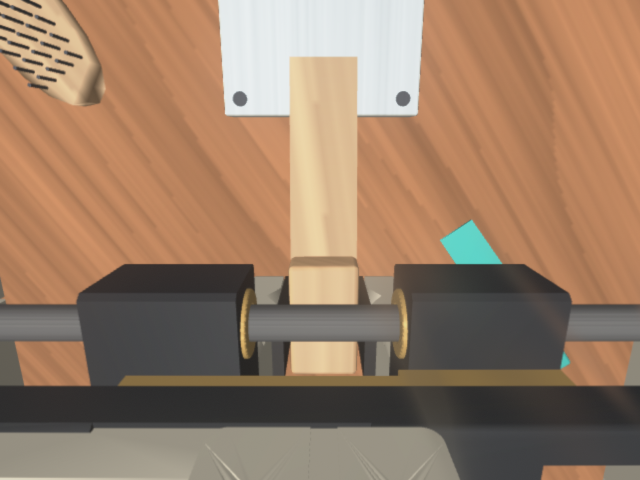

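```bash
cat > m.py <<'E'
from h import *
np.set_printoptions(precision=4,suppress=True)
def base_fit(z,tcp,yaw):
    """Ledge edges via depth: returns points in tool-planar frame (x fwd, y left=+90deg)"""
    p,d=z['p'],z['d'];c={k:z[k] for k in('mtx','distortion','R','t')}
    m=np.zeros(d.shape,bool);m[:255]=1
    P,uv=cloud(c,d,m)
    a=np.radians(yaw);e=np.array([np.cos(a),np.sin(a)]);n=np.array([-e[1],e[0]])
    X=np.c_[(P[:,:2]-tcp[:2])@e,(P[:,:2]-tcp[:2])@n,P[:,2]]
    return X,uv,p[uv[:,1],uv[:,0]].astype(int)
E
python3 - <<'E'
from m import *
z=np.load("wrist4.npz")
X,uv,rgb=base_fit(z,np.array([0.45217,-0.02077]),55.49)
print("bench",np.median(X[(X[:,2]<.008)][:,2]))
B=X[(abs(X[:,2]-.02)<.004)&(abs(X[:,1])<.09)]
print("base z",np.median(B[:,2]),"xmin",np.percentile(B[:,0],[.2,1,99]))
x0=np.percentile(B[:,0],.5)
fr=[];
for y in np.arange(-.055,.056,.005):
    if abs(y)<.03: continue
    q=B[abs(B[:,1]-y)<.0025]; fr.append((y,q[:,0].min()))
fr=np.array(fr);print("front",np.polyfit(fr[:,0],fr[:,1],1),fr[:,1])
L=[];R=[]
for x in np.arange(fr[:,1].mean()+.005,B[:,0].max()-.003,.004):
    q=B[abs(B[:,0]-x)<.002]; L.append((x,q[:,1].max()));R.append((x,q[:,1].min()))
L=np.array(L);R=np.array(R);mid=(L[:,1]+R[:,1])/2
print("width",(L[:,1]-R[:,1]).mean(),"mid",np.polyfit(L[:,0],mid,1),np.degrees(np.polyfit(L[:,0],mid,1)[0]),mid)
# wedge
W=X[(abs(X[:,1])<.025)&(X[:,2]>.07)&(X[:,2]<.2)]
Bl=W[(W[:,0]>.03)]
print("tip",np.percentile(Bl[:,0],[99,99.8]),"y",Bl[:,1].min(),Bl[:,1].max(), "z@tip",np.median(Bl[Bl[:,0]>Bl[:,0].max()-.006][:,2]))
f=np.polyfit(Bl[:,0],Bl[:,2],1);print("slope",f)
for a in np.arange(.03,.1,.015):
    q=Bl[abs(Bl[:,0]-a)<.005]; print(a,(q[:,1].min()+q[:,1].max())/2 if len(q) else None, np.ptp(q[:,1]) if len(q) else None)
E
```

```text
bench -0.0009390066213053545
base z 0.019054645356600786 xmin [0.0788 0.0794 0.1423]
front [0.0007 0.0788] [0.0788 0.0788 0.0787 0.0788 0.0788 0.0788 0.0789 0.0788 0.0788 0.0789
 0.0788]
width 0.11975859926391087 mid [-0.      0.0022] -0.0017621988018962764 [0.0023 0.002  0.0022 0.0022 0.0021 0.0024 0.002  0.0023 0.0021 0.002
 0.0024 0.002  0.0024 0.0021 0.0022]
tip [0.0952 0.0956] y -0.012200849298222847 0.013907004679684115 z@tip 0.11211436617369243
slope [-0.1994  0.1307]
0.03 0.0007815942697781755 0.025930234807096858
0.045 0.0008162896193495634 0.025850973589354814
0.06 0.0007652770476850087 0.025726363685905532
0.075 0.0009052588653253235 0.025842146494977965
0.09 0.0009104922971708389 0.025880934796531162
```

Tool and mould agree to within 0.1°. The tip is 53 mm short of the mouth and 1.35 mm to the right, and the wedge underside is about 90.5 mm above the ledge. I'll move 25 mm forward, shift sideways, and lower to just above the ledge.

Emit:
apply_moves(
  commands=[
    {"grip": 1,"slide": [0.013,-0.0013,0.03],"roll": 0},
    {"grip": 1,"slide": [0.025,-0.0013,0.06],"roll": 0},
    {"grip": 1,"slide": [0.025,-0.0013,0.08],"roll": 0},
    {"grip": 1,"slide": [0.025,-0.0013,0.08],"roll": 0},
    {"grip": 1,"slide": [0.025,-0.0013,0.08],"roll": 0},
  ],
)

```text
time_s: 6.82
tcp_pos: [0.4658, 0.0004, 0.0372]
eef_rot: [180.0, -0.0, 55.5]
contact_force: [0.0, 0.0, -0.0]
gripper_width: 0.0257
```

```bash
python3 - <<'E'
from m import *
s=get_state();print(s['tcp_pos'],s['eef_rot'],s['contact_force'],s['gripper_width'])
c=get_calibration("wrist");p,d=capture("wrist");cv2.imwrite("pics/wrist5.png",p[:,:,::-1])
np.savez("wrist5.npz",p=p,d=d,**{k:np.array(v) for k,v in c.items()})
q,_=capture("side");cv2.imwrite("pics/side5.png",cv2.resize(q[150:270,230:390,::-1],None,fx=4,fy=4,interpolation=cv2.INTER_CUBIC))
z=np.load("wrist5.npz")
X,uv,rgb=base_fit(z,s['tcp_pos'],s['eef_rot'][2])
for nm,lo,hi in(("base",.014,.024),("top",.044,.053)):
    B=X[(X[:,2]>lo)&(X[:,2]<hi)&(abs(X[:,1])>.02)&(abs(X[:,1])<.08)]
    print(nm,len(B),B.min(0),B.max(0),np.median(B[:,2]))
W=X[(abs(X[:,1])<.02)&(X[:,0]>.04)&(X[:,0]<.12)]
for a in np.arange(.04,.13,.006):
    q=W[abs(W[:,0]-a)<.002];print(round(a,3),np.median(q[:,2]) if len(q) else None)
E
```

```text
[0.4658 0.0004 0.0372] [179.9776  -0.0147  55.5186] [ 0.0379  0.0047 -0.0057] 0.025675520510957447
base 31441 [ 0.0534 -0.0587  0.0162] [0.1194 0.0617 0.022 ] 0.01904306338499111Traceback (most recent call last):
  File "<stdin>", line 10, in <module>
    return umr_minimum(a, axis, None, out, keepdims, initial, where)
ValueError: zero-size array to reduction operation minimum which has no identity
```

View pics/wrist5.png

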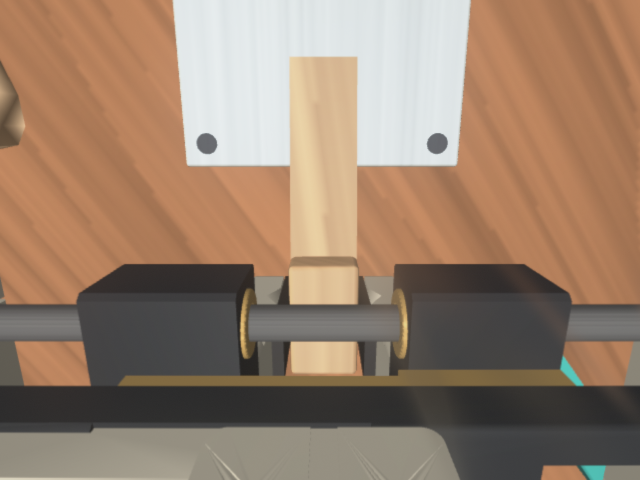

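View pics/side5.png

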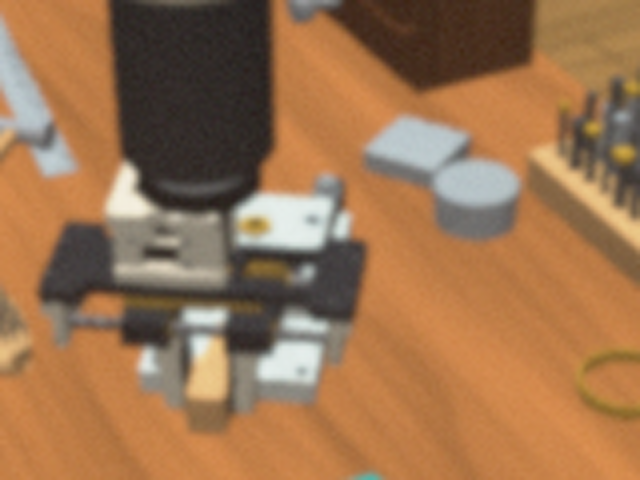

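Emit:
apply_moves(
  commands=[
    {"grip": 1,"slide": [0,-0.0006,0.005],"roll": 0},
    {"grip": 1,"slide": [0,-0.0006,0.009],"roll": 0},
    {"grip": 1,"slide": [0,-0.0006,0.009],"roll": 0},
  ],
)

```text
time_s: 7.3
tcp_pos: [0.4646, 0.001, 0.0273]
eef_rot: [-180.0, 0.0, 55.6]
contact_force: [-0.8, -0.4, -1.0]
gripper_width: 0.026
```

Emit:
apply_moves(
  commands=[
    {"grip": 1,"slide": [0,0,0.001],"roll": 0},
    {"grip": 1,"slide": [0,0,0.001],"roll": 0},
  ],
)

```text
time_s: 7.55
tcp_pos: [0.465, 0.0011, 0.0265]
eef_rot: [-180.0, 0.0, 55.6]
contact_force: [1.0, 0.0, -1.9]
gripper_width: 0.0255
```

Emit:
apply_moves(
  commands=[
    {"grip": 1,"slide": [0,0,0.0005],"roll": 0},
    {"grip": 1,"slide": [0,0,0.0005],"roll": 0},
  ],
)

```text
time_s: 7.8
tcp_pos: [0.465, 0.0011, 0.0263]
eef_rot: [180.0, -0.0, 55.6]
contact_force: [-1.3, -0.8, 3.8]
gripper_width: 0.0259
```

Emit:
apply_moves(
  commands=[
    {"grip": 1,"slide": [0.008,0,0],"roll": 0},
    {"grip": 1,"slide": [0.016,0,0],"roll": 0},
    {"grip": 1,"slide": [0.024,0,0],"roll": 0},
    {"grip": 1,"slide": [0.024,0,0],"roll": 0},
  ],
)

```text
time_s: 8.3
tcp_pos: [0.4783, 0.0207, 0.0264]
eef_rot: [-180.0, 0.1, 55.6]
contact_force: [-2.7, -1.4, 8.0]
gripper_width: 0.0255
```

```bash
cat > look.py <<'E'
from m import *
import sys
k=sys.argv[1]
s=get_state();print(s['tcp_pos'],s['eef_rot'],s['contact_force'],s['gripper_width'],s['time_s'])
c=get_calibration("wrist");p,d=capture("wrist");cv2.imwrite(f"pics/wrist{k}.png",p[:,:,::-1])
np.savez(f"wrist{k}.npz",p=p,d=d,**{q:np.array(v) for q,v in c.items()})
z=np.load(f"wrist{k}.npz")
X,uv,rgb=base_fit(z,s['tcp_pos'],s['eef_rot'][2])
B=X[(X[:,2]>.014)&(X[:,2]<.024)&(abs(X[:,1])>.02)&(abs(X[:,1])<.075)]
fr=np.median([B[abs(B[:,1]-y)<.003][:,0].min() for y in(-.05,-.045,-.04,.04,.045,.05) if (abs(B[:,1]-y)<.003).any()])
print("ledge front",fr,"mouth x",fr+.07,"base y",B[:,1].min(),B[:,1].max(),"z",np.median(B[:,2]), "ledge xmax",B[:,0].max())
T=X[(X[:,2]>.044)&(X[:,2]<.058)&(abs(X[:,1])<.06)]
if len(T)>100:
    print("top x",T[:,0].min(),T[:,0].max(),"y",T[:,1].min(),T[:,1].max(),len(T))
    A=np.c_[T[:,0]-T[:,0].min(),T[:,1],np.ones(len(T))];f=np.linalg.lstsq(A,T[:,2],rcond=None)[0];
    r=T[:,2]-A@f;g=abs(r)<.0015;f=np.linalg.lstsq(A[g],T[g,2],rcond=None)[0];print("top plane slope x,y, z at front",f)
W=X[(abs(X[:,1])<.008)&(X[:,0]>.025)&(X[:,0]<.15)]
b=W[(W[:,2]<.044)&(W[:,2]>.0205)]
if len(b): print("blade fit (slope,z@0)",np.polyfit(b[:,0],b[:,2],1),"visible x",b[:,0].min(),b[:,0].max(),"ymid",)
E
python3 look.py 6
```

```text
[0.4783 0.0207 0.0264] [-179.9882    0.0637   55.6021] [-2.7043 -1.4347  8.0088] 0.025469278402223492 8.3
ledge front 0.0296668527557598 mouth x 0.0996668527557598 base y -0.06007768035636497 0.06024095669581952 z 0.01905938959706671 ledge xmax 0.10586449342547447
top x 0.09903935054415533 0.10734316288395483 y -0.05055820216576368 0.05058243205342516 9895
top plane slope x,y, z at front [ 0.064  -0.0001  0.0487]
blade fit (slope,z@0) [-0.1233  0.0369] visible x 0.025015284437744423 0.09998611124913516 ymid
```

View pics/wrist6.png

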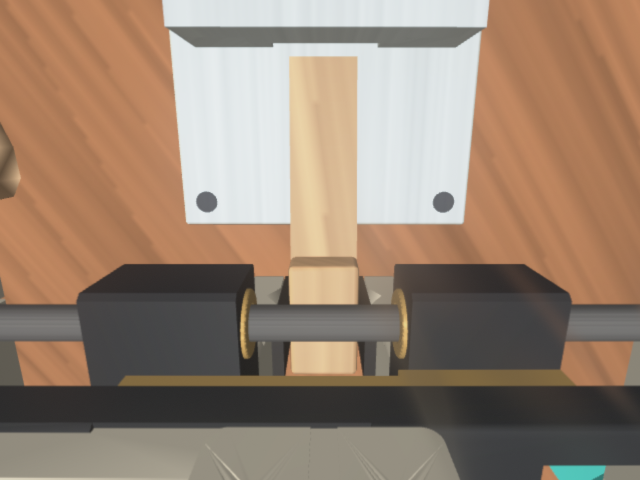

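Emit:
apply_moves(
  commands=[
    {"grip": 1,"slide": [0.007,0,-0.0003],"roll": 0},
    {"grip": 1,"slide": [0.014,0,-0.0003],"roll": 0},
    {"grip": 1,"slide": [0.02,0,-0.0003],"roll": 0},
    {"grip": 1,"slide": [0.02,0,-0.0003],"roll": 0},
    {"grip": 1,"slide": [0.02,0,-0.0003],"roll": 0},
  ],
)

```text
time_s: 8.98
tcp_pos: [0.4901, 0.0377, 0.0264]
eef_rot: [180.0, -0.0, 55.6]
contact_force: [-1.3, -0.9, 4.9]
gripper_width: 0.0256
```

```bash
python3 look.py 7
```

```text
[0.4901 0.0377 0.0264] [179.9929  -0.0054  55.597 ] [-1.301  -0.8516  4.8747] 0.025622455860998875 8.975
ledge front 0.01613938608354784 mouth x 0.08613938608354785 base y -0.060008896887972125 0.06034499667638681 z 0.019052549664353075 ledge xmax 0.08109648426522763
top x 0.07861168053314714 0.10750530956166904 y -0.05049192552320368 0.05084192219833561 31223
top plane slope x,y, z at front [ 0.0016 -0.0002  0.0491]
blade fit (slope,z@0) [-0.1657  0.0393] visible x 0.025011996808937807 0.07899255694949105 ymid
```

View pics/wrist7.png

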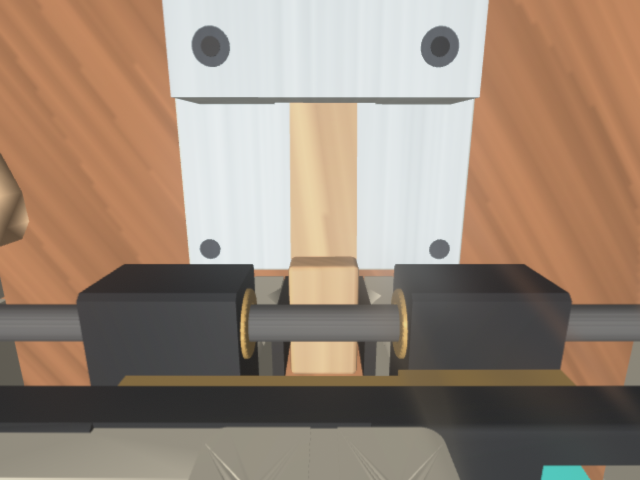

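Tip is 16.5 mm inside the notch, with the mould still closed (front top at z 49.1 mm, taken as the baseline). I'll now ease it further in.

Emit:
apply_moves(
  commands=[
    {"grip": 1,"slide": [0.003,0,0],"roll": 0},
    {"grip": 1,"slide": [0.006,0,0],"roll": 0},
    {"grip": 1,"slide": [0.009,0,0],"roll": 0},
    {"grip": 1,"slide": [0.012,0,0],"roll": 0},
    {"grip": 1,"slide": [0.014,0,0],"roll": 0},
  ],
)

```text
time_s: 9.65
tcp_pos: [0.4939, 0.0452, 0.0264]
eef_rot: [-179.8, 0.5, 55.5]
contact_force: [-11.3, -19.3, 23.0]
gripper_width: 0.026
```

Emit:
apply_moves(
  commands=[
    {"grip": 1,"slide": [0,0,0],"roll": 0},
    {"grip": 1,"slide": [0,0,0],"roll": 0},
  ],
)

```text
time_s: 9.9
tcp_pos: [0.4939, 0.0452, 0.0264]
eef_rot: [-179.8, 0.5, 55.5]
contact_force: [-9.3, -16.8, 19.8]
gripper_width: 0.0257
```

```bash
python3 look.py 8
```

```text
[0.4939 0.0452 0.0264] [-179.8309    0.4791   55.5338] [ -9.2758 -16.783   19.8301] 0.025675700855795545 9.9
ledge front 0.016045954544468076 mouth x 0.08604595454446809 base y -0.060800673791419346 0.05939136954070143 z 0.019043877286051062 ledge xmax 0.0718645667886842
top x 0.07117907293035931 0.1073486176207849 y -0.05131725466819778 0.05012073119957541 38638
top plane slope x,y, z at front [-0.0035 -0.0003  0.0493]
blade fit (slope,z@0) [-0.1861  0.0401] visible x 0.02500718173744763 0.07134101132526462 ymid
```

View pics/wrist8.png

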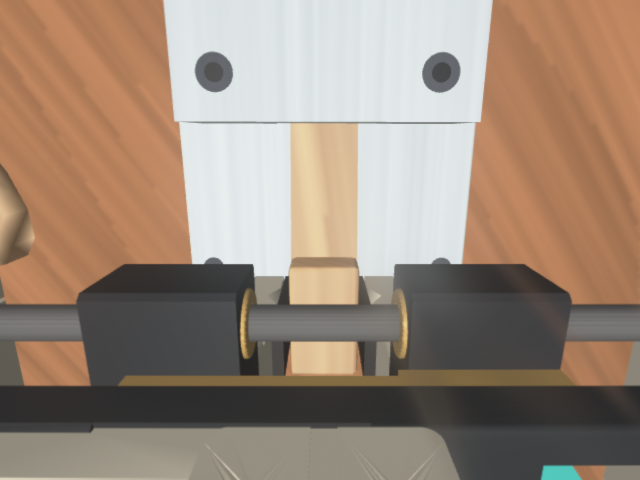

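Resistance at the lift point is about 19 N horizontally and 20 N upward. The tool is pressing down on the ledge, so I'll relieve that before pushing on.

Emit:
apply_moves(
  commands=[
    {"grip": 1,"slide": [0,0,-0.0006],"roll": 0},
    {"grip": 1,"slide": [0,0,-0.0012],"roll": 0},
    {"grip": 1,"slide": [0,0,-0.0012],"roll": 0},
  ],
  grip_force=50,
)

```text
time_s: 10.32
tcp_pos: [0.4948, 0.047, 0.0265]
eef_rot: [-179.8, 0.3, 55.5]
contact_force: [-4.3, -7.7, 1.4]
gripper_width: 0.0257
```

```bash
python3 look.py 9
```

```text
[0.4948 0.047  0.0265] [-179.8311    0.306    55.5101] [-4.2738 -7.6636  1.3915] 0.025701929477875043 10.325
ledge front 0.01598220708094314 mouth x 0.08598220708094315 base y -0.060995211289692146 0.05906572685321519 z 0.019034002384353557 ledge xmax 0.06956686166136902
top x 0.06940014508609332 0.10737230070404971 y -0.05159143688338682 0.049809112082125 40430
top plane slope x,y, z at front [-0.0067 -0.0001  0.0497]
blade fit (slope,z@0) [-0.1959  0.0405] visible x 0.025002912168522417 0.06936766394485322 ymid
```

Emit:
apply_moves(
  commands=[
    {"grip": 1,"slide": [0.002,0,0],"roll": 0},
    {"grip": 1,"slide": [0.004,0,0],"roll": 0},
    {"grip": 1,"slide": [0.006,0,0],"roll": 0},
    {"grip": 1,"slide": [0.008,0,0],"roll": 0},
    {"grip": 1,"slide": [0.008,0,0],"roll": 0},
  ],
)

```text
time_s: 11.0
tcp_pos: [0.4981, 0.0525, 0.0265]
eef_rot: [-179.8, 0.5, 55.5]
contact_force: [-9.6, -11.6, 8.3]
gripper_width: 0.0257
```

```bash
python3 look.py 10
```

```text
[0.4981 0.0525 0.0265] [-179.7677    0.4667   55.5012] [ -9.5742 -11.564    8.2965] 0.025746441887454105 11.0
ledge front 0.016069432186624148 mouth x 0.08606943218662416 base y -0.061418621014609334 0.05851250908522258 z 0.019038766778004677 ledge xmax 0.062096832519601575
top x 0.06344437391521364 0.10700990511869386 y -0.05206568390731407 0.049260138292488626 46613
top plane slope x,y, z at front [-0.0182 -0.0003  0.0509]
blade fit (slope,z@0) [-0.2006  0.0407] visible x 0.025020789120013664 0.062397358088999724 ymid
```

Emit:
apply_moves(
  commands=[
    {"grip": 1,"slide": [0.0015,0,-0.0003],"roll": 0},
    {"grip": 1,"slide": [0.003,0,-0.0006],"roll": 0},
    {"grip": 1,"slide": [0.004,0,-0.0006],"roll": 0},
    {"grip": 1,"slide": [0.004,0,-0.0006],"roll": 0},
    {"grip": 1,"slide": [0.004,0,-0.0006],"roll": 0},
  ],
)

```text
time_s: 11.68
tcp_pos: [0.5, 0.0558, 0.0265]
eef_rot: [-179.7, 0.5, 55.5]
contact_force: [-8.0, -9.6, 1.7]
gripper_width: 0.0261
```

```bash
python3 look.py 11; python3 - <<'E'
from h import *
q,_=capture("side");cv2.imwrite("pics/side11.png",cv2.resize(q[150:270,230:390,::-1],None,fx=4,fy=4,interpolation=cv2.INTER_CUBIC))
E
```

```text
[0.5    0.0558 0.0265] [-179.7402    0.4834   55.4847] [-8.0174 -9.6038  1.6648] 0.02609570212857825 11.675
ledge front 0.01593243613504535 mouth x 0.08593243613504536 base y -0.06182091434239278 0.058208938610103164 z 0.019036716777109684 ledge xmax 0.057724062249342685
top x 0.05991141568386326 0.10708249720531969 y -0.052341629562406934 0.048919193670018894 50132
top plane slope x,y, z at front [-0.0257 -0.0004  0.0517]
blade fit (slope,z@0) [-0.1995  0.0407] visible x 0.02500829275487154 0.05832900381631322 ymid
```

View pics/wrist11.png

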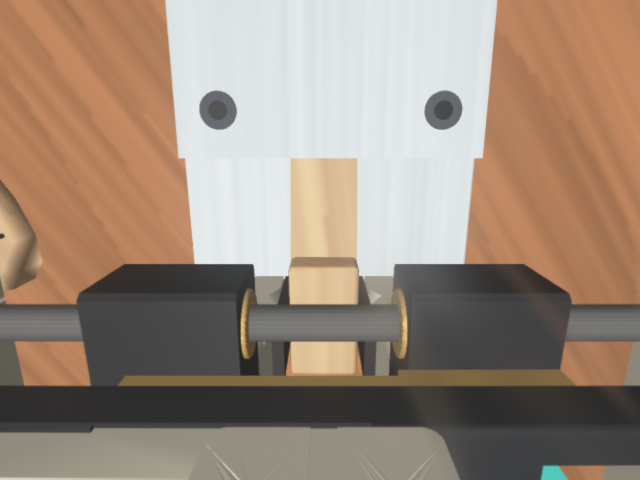

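View pics/side11.png

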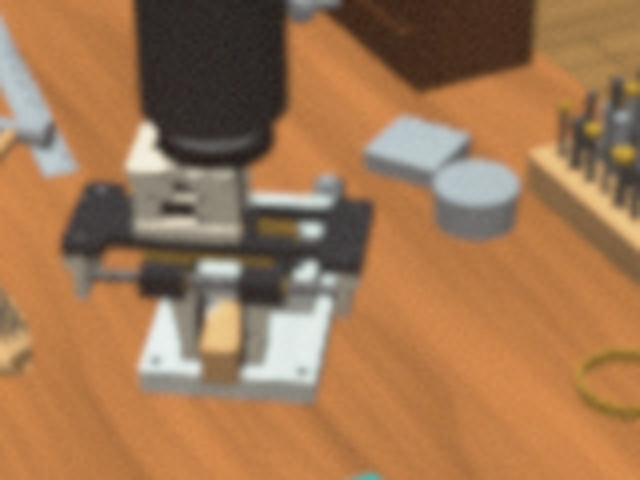

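Emit:
apply_moves(
  commands=[
    {"grip": 1,"slide": [0,0,0],"roll": 0},
    {"grip": 1,"slide": [0,0,0],"roll": 0},
    {"grip": 1,"slide": [0,0,0],"roll": 0},
    {"grip": 1,"slide": [0,0,0],"roll": 0},
  ],
)

```text
time_s: 12.28
tcp_pos: [0.5, 0.0558, 0.0265]
eef_rot: [-179.7, 0.5, 55.5]
contact_force: [-7.0, -10.7, 3.6]
gripper_width: 0.0257
```

```bash
python3 look.py 12
```

```text
[0.5    0.0558 0.0265] [-179.7399    0.4789   55.4821] [ -6.9904 -10.7296   3.5798] 0.025720794720500956 12.275
ledge front 0.0160288550144732 mouth x 0.0860288550144732 base y -0.061905005913640815 0.0582247775687481 z 0.019042164554671823 ledge xmax 0.05774029295069744
top x 0.05989870100929071 0.1069526557342604 y -0.0522846350347481 0.04895419618772066 50110
top plane slope x,y, z at front [-0.0255 -0.0003  0.0517]
blade fit (slope,z@0) [-0.2     0.0408] visible x 0.02500246129476239 0.058322992908938304 ymid
```

Stable at about 3 mm open, so I'm handing in.

```bash
python3 -c "
from plant import *
print(close_job()); s=get_state();print(s['time_s'],s['tcp_pos'],s['contact_force'],s['gripper_width'])"
```

```text
the job is handed in; nothing more can be done
None
the job is handed in; nothing more can be done
```

The beech wedge is gripped in the notch and the upper half's front edge rests on it, about 3 mm clear of the base. I handed the job in at about 12.3 s; the robot gave no verdict.

I left the turquoise and red look-alikes alone and gripped the beech wedge across its heel. I lowered it onto the front ledge until it touched, then slid it into the notch.

**Opening:** The tilt of the upper half's top face (about 0.027) over its 110 mm length gives 3.0 mm. The tip's travel, about 37 mm past the mouth, gives 2.9 mm. The directly measured rise of the top face near the front is the one that differs slightly, at 2.6 mm.

**Left to right:** The top face showed no measurable sideways tilt, so both front corners stand equally high.

**Stability:** Readings did not change over the last 0.6 s. The fingers were closed to 25.7 mm on the wedge with a 50 N grip setting. The arm pushes in with about 13 N and down with 2–4 N.

**On the way:** At the point where lifting starts, the push stalled at about 19 N because the tool was pressing down with about 20 N. I raised the commanded height by 1.2 mm, which cleared the stall.

**Not measured:** The force between wedge and upper half cannot be read directly. It is inferred from the lift, which the upper half's own weight puts on the wedge. I did not measure the bystanders' positions again. The pictures show nothing touched, and the gripper body should clear the upper half by about 35 mm.

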